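Seat a dowel pin in the inspection nest with sprung tongs

TASK

Take the sprung tongs from their stand and, holding the pin only with the tongs, lift the long plain headless steel pin out of the rack and put it into the bore of the metal nest. Feel it down past the stiff rubber ring until it bottoms on the depth stop hidden somewhere below, and keep a firm push of about 10 N there for a moment without ever forcing it beyond 25 N. Let the pin go, stand the tongs upright in their stand's pocket again, and leave the other pins, the screwdriver and the marker where they are.

Things in the scene. Friction and masses are not known exactly. Their poses are not given: they have to be found in the camera images.
- tongs: Steel sprung tongs, 134 mm tall, 0.1 kg, upright, jaws down, in the stand. Origin: centre of the jaws' underside; z up; their two flat arms (16 mm wide in x, 5 mm thick) stay parallel and close along the tongs' y: 44 mm over the outer faces at rest, sprung apart with 5 N per arm, 9 N at 30 mm. Squeezed to 40 mm they are held firmly with the jaws open; at 30 mm the jaws clasp a 12 mm pin.
- tongs_grip (a point): Where to grip the tongs from above, across both arms: midway between their black grip panels (44 mm tall), 100 mm above the tongs' origin. Axes as the tongs'. 20 to 30 N of grip also holds the pin.
- tongs_shoulder (a point): Middle between the jaws, 14 mm above the tongs' origin. Below this height each jaw is an upright V-groove that centres a round pin; at it each has a shoulder that comes over the pin's top and pushes it down. Before squeezing, lower the open jaws around the pin until this point is 1 to 2 mm above its top. Jaws: 20 mm in x, 44 mm in y when open, the shoulders then 20 mm apart.
- stand: Tongs' stand, fixed: wooden open-topped pocket on a dark base plate 85 x 110 mm. Origin: centre of its underside; z up; pocket inside 32 mm (x) by 56 mm (y), its floor 6 mm and its rim 60 mm above the origin. The tongs stand in it with their origin 6 mm above the stand's, y along y.
- rack: Wooden pin rack, fixed, 60 x 150 x 20 mm, with three 14 mm holes in a row along its y at -46, 0 and +46 mm, 14 mm deep. Origin: centre of its underside. It holds three steel pins in any order.
- pin: The pin to move: plain headless steel dowel, 12 mm diameter, 68 mm long, about 50 g, upright in one of the rack's holes, its origin 6 mm and its top 74 mm above the bench. Origin: centre of its lower end; z along the pin to its top. Of the other two pins one has a 20 mm wide head, the other is only 36 mm long.
- nest: Inspection nest, fixed: aluminium block 60 x 60 x 60 mm with an 8 mm tall flange on each x side (102 mm overall). Origin: centre of its underside; z up.
- nest_mouth (a point): Mouth of the nest's upright bore, 14 mm wide with a 2 mm chamfer, on the block's top. 8 mm down sits a rubber ring that slides down with the pin against 3 N and stays, so the pin does not drop home by itself. Below is a rubber-tipped depth stop (10 N/mm), anywhere 18 to 40 mm down (different each time, not visible, not reported): find it by feel. Seated, the pin stands 28 to 50 mm proud.
- head_pin: Bystander in the rack: 12 mm steel pin with a 20 mm wide, 14 mm tall round head, 68 mm long. Origin: centre of its lower end.
- stub: Bystander in the rack: short plain steel pin, 12 mm diameter, 36 mm long. Origin: centre of its lower end.
- driver: Bystander: screwdriver with yellow handle lying on the bench. Origin: near its middle, on its underside.
- marker: Bystander: black marker pen, 13 mm diameter, 135 mm long, lying on the bench. Origin: middle of its underside.
There are look-alikes about, which are no part of the job. Leave any red or turquoise look-alike of the tongs alone.

How it is judged:
By the outcome, as a careful person would: the job done as asked, in the order asked, and still so for the second after the job is handed in, with the robot touching nothing.
It also fails if it takes over 58 s, if anything falls off the work surface, if the arm or the gripper's body presses on something with over 40 N, if the wrist force passes 120 N, or if a joint passes its speed limit or range.

ROBOT

A 7-joint arm with a two-finger parallel gripper is mounted at the origin on the work surface. World frame = base frame: x ahead of the robot, y to its left, z up, the work surface at z = 0. Lengths are in m, angles in rad, forces in N, time in s.
With the tool pointing down it reaches from about 0.375 to 0.925 m from the base axis. Payload 3.1 kg.
Tool frame: the origin (TCP) lies at the very end of the fingers, on their centre line; the grasp point (between the pads) lies 19 mm behind it; z points along the fingers, y is the line along which they close (so a half turn about z gives the same grasp; the last joint's range is limited). The gripper opens to 85 mm and grips with 20 to 120 N. Pads are 22 mm wide; open, the fingers measure 114 mm over their backs; the gripper's body (76 mm by 85 mm) begins 54 mm behind the grasp point. The pads swing forward as they close: fully open they stand 13 mm farther back than shut.
Start: joints at [1.111, 0.383, 0.044, 1.598, -0.018, 1.161, -0.05], TCP at [0.23, -0.608, 0.231] pointing down, gripper open.
Joint ranges: [-2.61, 2.61], [-0.41, 2.15], [-1.48, 1.57], [0, 2.5], [-1.57, 4.71], [0.05, 1.97], [-2.85, 2.85]. Speed limits (rad/s): [2.79, 2.79, 3.14, 3.14, 3.14, 3.14, 3.14].

INTERFACE

Orientations are given as a unit quaternion [w, x, y, z].
In Python, from cell import robot, vision gives the robot as it stands.
- The arm moves only by the tool servo_tool, never from a script. Its argument "commands" is a list of rows, each a list of 4 numbers: the shift along the tool's x, y, z in cm, then the turn about the tool's z in rad. In form: [[tx, ty, tz, roll], ...]. A call has 1 to 5 rows; each row shifts and turns the commanded pose from where the row before left it, along the tool's axes as they then stand; what a row does not reach is not made up. A row lasts 1/8 s, in which the tool goes at most 62.5 mm and 10.7 degrees, less where a joint would pass 70% of its speed; a pose out of reach is approached as far as the arm can. A call with a gripper value outside its range is refused whole. "jaw" is the gripper's target within -1 to 1 (shut at 1, half-way at 0, fully open at -1), set as the call begins (left out, the last holds). The fingers move at their own pace and stop on an object; the grip force is fixed at half the most. Time passes only in rows, so rows that do not move let the fingers close. It gives the time, the measured TCP pose, the force, the opening and the grip force at its end, in the units of the state.
- robot.observe(): the state, without advancing time (a new reading comes with each control period).
- vision.get_image(name): name is "scene" or "top"; returns (picture, depth): 400x640x3 uint8, red, green, blue; 400x640 float32, m along the optical axis (not along the pixel's ray), 0 where there is no reading.
- vision.camera_params(name): a dict with "camera_matrix" (3x3 intrinsics, pixels), "rvec" (rotation vector, rad) and "tvec" (3), from world to camera coordinates, as OpenCV has them. Camera axes: x right, y down, z forward; pixel columns grow to the right and rows downward; lengths in m; the calibration is good to about 2 mm. A picture is of the moment at which its call begins. camera_params takes no time and is no camera call.
- robot.sign_off(): hands the job in; it is judged then, once.
The state is a dict: "clock": time; "joint_positions": joint angles; "qvel": joint speeds; "effort": joint torques, N m; "position": TCP position; "orientation": TCP orientation; "force": force on the tool from outside, world axes, zero at the start; "ft_torque": the same for the moment, N m; "finger_gap": finger opening in m; "grip_force": force on a finger pad.
Only numpy, scipy, OpenCV 4.12 (cv2) and the standard library are available. Lean on these libraries where they do the work, as an engineer would, in place of code of your own. Each camera call takes 0.05 s, during which the arm holds its last target. There are 200 camera calls.

## Working session

There is one attempt and no reset: what is moved stays moved. The work goes in short steps, Python scripts to look and compute and a tool call to move; the robot and the scene stay as the last step left them, time stands still between calls to the robot, and variables do not carry over. Pictures are saved under pics/ and viewed, at most 10 in all, crops included, and the job is handed in when it is done.

Besides the shell and the picture viewer there is one more tool, called after "Emit:" in YAML: its name, and indented under it one key for each argument. servo_tool: Moves the arm, as the interface text tells. Its arguments: {"type":"object","properties":{"commands":{"type":"array","items":{"type":"array","items":{"type":"number"}}},"jaw":{"type":"number"}},"required":["commands"]}

```bash
mkdir -p pics
cat > h.py <<'E'
import numpy as np, cv2
from cell import robot, vision
def cam(n):
    p=vision.camera_params(n); K=np.array(p["camera_matrix"],float); R=cv2.Rodrigues(np.array(p["rvec"],float))[0]; t=np.array(p["tvec"],float).ravel()
    return K,R,t
def ray(n,u,v,z):
    K,R,t=cam(n); d=R.T@np.linalg.inv(K)@np.array([u,v,1.]); c=-R.T@t
    return c+d*(z-c[2])/d[2]
def cloud(n,dep):
    K,R,t=cam(n); v,u=np.mgrid[:dep.shape[0],:dep.shape[1]]
    P=np.stack([(u-K[0,2])/K[0,0]*dep,(v-K[1,2])/K[1,1]*dep,dep],-1)
    return (P-t)@R
def proj(n,X):
    K,R,t=cam(n); q=K@(R@np.array(X)+t); return q[:2]/q[2]
E
python3 - <<'E'
from h import *
for n in("scene","top"):
    im,d=vision.get_image(n); np.savez(f"{n}.npz",im=im,d=d)
    cv2.imwrite(f"pics/{n}0.png",im[:,:,::-1])
    K,R,t=cam(n); print(n,K.round(1).tolist(),(-R.T@t).round(3),R[2].round(2))
s=robot.observe(); print({k:np.round(v,3).tolist() for k,v in s.items()})
E
```

```text
scene [[404.5, 0.0, 317.1], [0.0, 404.5, 200.2], [0.0, 0.0, 1.0]] [0.859 0.462 0.567] [-0.39 -0.68 -0.62]
top [[506.3, 0.0, 319.4], [0.0, 506.3, 196.9], [0.0, 0.0, 1.0]] [ 0.518 -0.057  1.068] [ 0.07  0.01 -1.  ]
{'clock': 0.1, 'joint_positions': [1.111, 0.384, 0.044, 1.599, -0.018, 1.161, -0.05], 'qvel': [-0.0, -0.001, 0.0, -0.003, 0.001, 0.0, -0.0], 'effort': [0.003, -43.473, 1.029, -25.045, 0.011, 0.005, 0.0], 'position': [0.23, -0.607, 0.23], 'orientation': [-0.001, 0.984, 0.18, -0.0], 'force': [-0.486, -0.809, -0.508], 'ft_torque': [0.009, -0.037, 0.052], 'grip_force': 0.0, 'finger_gap': 0.085}
```

View pics/scene0.png

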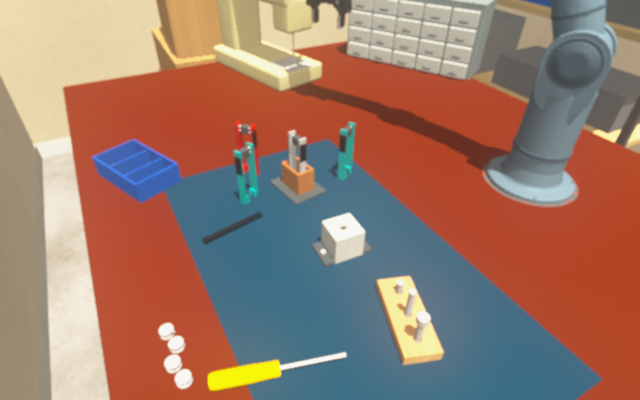

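View pics/top0.png

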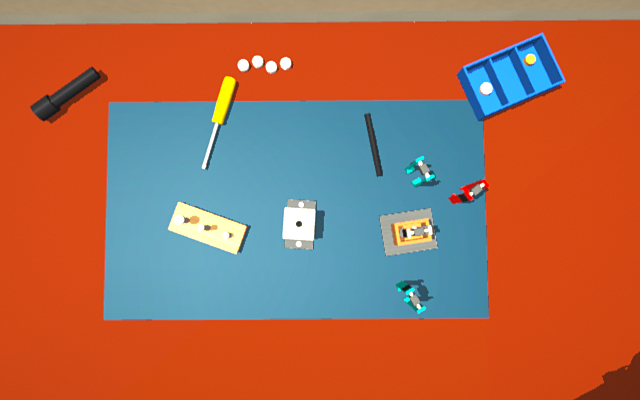

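The scene view shows the tongs in their stand at (298,165). The nest is at (343,238), with its bore at about (344,227). The rack holds the stub at (400,287), the plain pin at (411,303) and the headed pin at (423,325). In the top view the stand is at (410,232), the nest bore at (299,224) and the rack at (208,228).

Run:
```python
from h import *
T=np.load("top.npz");im,d=T["im"],T["d"];P=cloud("top",d)
S=np.load("scene.npz");im2,d2=S["im"],S["d"];Q=cloud("scene",d2)
print("bench z",np.median(P[300:315,150:300,2]),np.median(P[250:300,250:350,2]))
hsv=cv2.cvtColor(im,cv2.COLOR_RGB2HSV)
def rect(mask,z,name):
    c=max(cv2.findContours(mask.astype(np.uint8),cv2.RETR_EXTERNAL,cv2.CHAIN_APPROX_NONE)[0],key=cv2.contourArea)
    pts=np.array([ray("top",u,v,z)[:2] for u,v in c[:,0]],np.float32)
    print(name,cv2.minAreaRect(pts*1000))
box=np.zeros(d.shape,bool)
def B(u0,u1,v0,v1):
    b=box.copy(); b[v0:v1,u0:u1]=1; return b
h,s,v=hsv[...,0],hsv[...,1],hsv[...,2]
print("blue",hsv[270,250],"wood",hsv[240,195],"plate",hsv[245,388],"pocket",hsv[243,400],hsv[222,395])
notblue=~((h>90)&(h<115)&(s>90))
rect(B(160,260,190,265)&notblue,.02,"rack")
rect(B(375,442,200,262)&notblue,.004,"standplate?")
rect(B(385,440,205,255)&(h<25)&(s>120),.06,"pocket rim")
rect(B(275,325,190,258)&notblue,.008,"nest all")
rect(B(275,325,190,258)&notblue&(P[...,2]>.05),.06,"nest top")
# dark bore
m=B(285,313,212,236)&(v<90); 
uu=np.argwhere(m); print("bore px",uu.mean(0)[::-1],len(uu), ray("top",*uu.mean(0)[::-1],.06))
# heights
for n,C,b in(("top",P,B(160,260,190,265)),("scene",Q,B(370,450,265,365))):
    for lo,hi in((.026,.05),(.05,.09)):
        mm=b&(C[...,2]>lo)&(C[...,2]<hi)
        k,l,st,cen=cv2.connectedComponentsWithStats(mm.astype(np.uint8))
        for i in range(1,k):
            X=C[l==i]; print(n,lo,st[i].tolist(),X.mean(0).round(4),X[:,2].max().round(4))
for n,C,b in(("top",P,B(375,450,190,270)),("scene",Q,B(270,325,120,205))):
    mm=b&(C[...,2]>.09)&(C[...,2]<.16)
    X=C[mm]; print(n,"tongs",len(X),X.mean(0).round(4),X.min(0).round(3),X.max(0).round(3))
def up(a,u0,u1,v0,v1,f): return cv2.resize(a[v0:v1,u0:u1,::-1],None,fx=f,fy=f,interpolation=cv2.INTER_CUBIC)
a=up(im,370,450,195,270,5);b=up(im,160,260,190,265,4);c=up(im,270,330,190,258,5);e=up(im2,265,335,115,210,5)
can=np.zeros((600,800,3),np.uint8); can[:375,:400]=a; can[:300,400:800]=b; can[300:600,400:700]=c[20:320]; cv2.imwrite("pics/crop1.png",can)
```

```text
bench z 0.0020841535987651807 0.0020311935135946084
blue [ 98 123 195] wood [ 98  86 196] plate [ 35  16 174] pocket [ 25 156 255] [ 10  33 188]
rack ((529.8365478515625, 181.91258239746094), (155.5981903076172, 65.32270812988281), 69.9631118774414)
standplate? ((518.5853271484375, -235.2688446044922), (86.4808578491211, 111.14222717285156), 8.292841911315918)
pocket rim ((504.98663330078125, -237.91915893554688), (59.532596588134766, 15.73001480102539), 87.61602783203125)
nest all ((536.2357788085938, -6.962287902832031), (67.66854858398438, 103.67581176757812), 86.13092803955078)
nest top ((537.05859375, -9.556060791015625), (60.118892669677734, 59.97060012817383), 86.1216049194336)
bore px [298.22222222 223.5       ] 18 [ 0.53609744 -0.00866435  0.06      ]
top 0.026 [200, 210, 1, 1, 1] [0.5657 0.1952 0.0271] 0.0271
top 0.026 [185, 217, 4, 6, 15] [0.5459 0.2207 0.0364] 0.0451
top 0.026 [206, 219, 1, 1, 1] [0.5471 0.1828 0.0264] 0.0264
top 0.026 [237, 223, 1, 1, 1] [0.5385 0.1186 0.0279] 0.0279
top 0.026 [206, 225, 4, 5, 13] [0.5308 0.1771 0.0388] 0.0485
top 0.026 [240, 226, 1, 1, 1] [0.5323 0.1127 0.0264] 0.0264
top 0.026 [223, 232, 8, 6, 36] [0.5151 0.1376 0.041 ] 0.0461
top 0.026 [232, 233, 1, 1, 1] [0.5181 0.1291 0.0265] 0.0265
top 0.05 [175, 214, 11, 10, 90] [0.5466 0.2237 0.0737] 0.0801
top 0.05 [198, 224, 9, 6, 45] [0.5308 0.1806 0.0705] 0.0781
scene 0.026 [396, 280, 9, 12, 74] [0.5147 0.1418 0.0372] 0.0439
scene 0.026 [405, 303, 10, 11, 75] [0.5317 0.1862 0.0384] 0.0498
scene 0.026 [415, 328, 10, 11, 77] [0.5479 0.2292 0.0381] 0.0498
scene 0.05 [407, 289, 10, 16, 115] [0.5309 0.185  0.0657] 0.0755
scene 0.05 [416, 312, 15, 18, 208] [0.547  0.2284 0.0693] 0.0757
top tongs 227 [ 0.52   -0.2317  0.1318] [ 0.509 -0.255  0.091] [ 0.531 -0.21   0.144]
scene tongs 348 [ 0.5196 -0.2271  0.1187] [ 0.506 -0.256  0.09 ] [ 0.53  -0.207  0.141]
```

View pics/crop1.png

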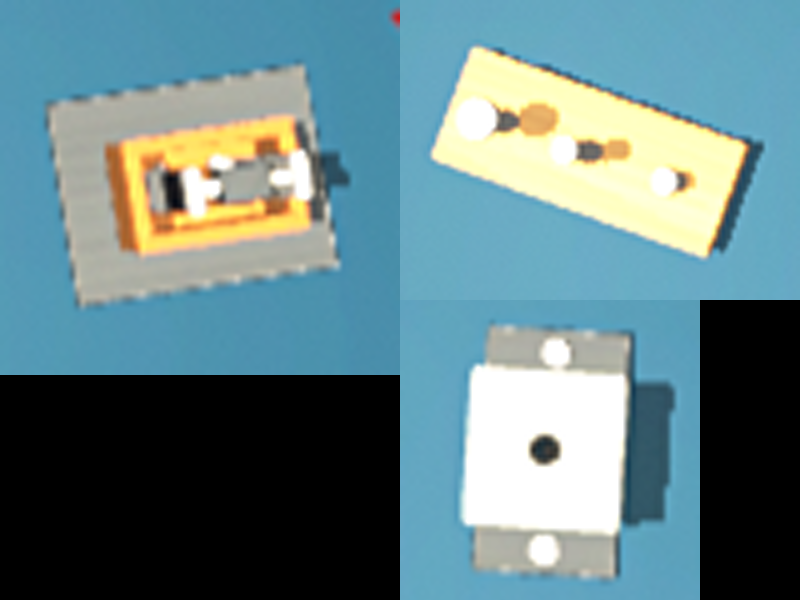

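The crop confirms the layout: the tongs are in the pocket with their y along the plate's long side, the long pin is in the middle hole, and the bore is dark and centred. I'll cross-check the key points between the two views.

Run:
```python
from h import *
T=np.load("top.npz")["im"];S=np.load("scene.npz")["im"]
def tri(a,b):
    M=[];
    for n in("top","scene"):
        K,R,t=cam(n); M.append(K@np.c_[R,t])
    X=cv2.triangulatePoints(M[0],M[1],np.array(a,float),np.array(b,float)); return (X[:3]/X[3]).ravel()
def blob(im,u0,u1,v0,v1,f):
    c=im[v0:v1,u0:u1].astype(int); m=f(c); a=np.argwhere(m); return (a.mean(0)[::-1]+[u0,v0]),len(a)
dark=lambda c:c.max(-1)<110
bt,n1=blob(T,288,309,215,234,dark); bs,n2=blob(S,336,352,220,234,dark)
print("bore",bt,n1,bs,n2,tri(bt,bs),ray("top",*bt,.06),ray("scene",*bs,.06))
wt=lambda c:(c.min(-1)>190)
pt,n1=blob(T,194,206,220,235,wt)
print("pin top",pt,n1,ray("top",*pt,.074)); 
g=cv2.cvtColor(S,cv2.COLOR_RGB2HSV)
print(g[284:304,404:420,1]); 
print("proj of top est in scene",proj("scene",ray("top",*pt,.074)))
```

```text
bore [298.47826087 223.39130435] 23 [nan nan] 0 [nan nan nan] [ 0.53631022 -0.00917429  0.06      ] [nan nan nan]
pin top [199.48507463 228.10447761] 134 [0.52799819 0.18448011 0.074     ]
[[ 55  72  77  82  87  90  90  88  91  98  67  32  73  75  73  73]
 [ 68  75  78  78  84  88  90  89  87  95  91   9  67  75  74  74]
 [ 74  74  76  77  81  87  90  88  86  90  97  50  48  75  72  73]
 [ 76  75  74  77  80  83  80  75  72  77  88  81  11  65  72  73]
 [ 74  73  75  76  72  63  51  38  35  40  56  75  31  53  73  71]
 [ 75  74  74  75  63  38  22  13  12  15  24  44  39  34  67  74]
 [ 79  73  74  72  54  25  10   6   6   7   9  19  26  10  60  68]
 [ 82  73  73  71  55  24   6   5   5   5   6   9  18  10  42  69]
 [ 83  76  73  76  70  33  11   6   5   5   5   8  21  38   4  59]
 [ 84  76  75  83  91  59  22  14   8   6   6  11  30  68  49  29]
 [ 82  78  79  91 105  74  39  27  18  15  15  25  54  83  87  12]
 [ 82  82  81  96 108  66  40  37  33  27  31  51  72  86  97  52]
 [ 81  80  84  98 102  58  39  36  37  36  46  67  81  86  94  87]
 [ 82  83  88 106  98  47  37  37  36  38  52  74  82  83  90  97]
 [ 77  85  96 109  83  42  39  37  35  39  56  77  82  84  85  95]
 [ 78  85 101 107  64  42  38  38  37  43  65  82  85  84  83  88]
 [ 77  84 101 102  54  38  37  37  35  46  69  83  87  84  82  85]
 [ 77  86 104  95  47  39  39  37  38  52  72  84  86  84  82  84]
 [ 79  88 107  83  44  39  38  37  40  58  77  85  85  86  84  81]
 [ 82  95 106  68  43  38  38  38  42  64  80  86  87  86  85  80]]
proj of top est in scene [413.70589679 291.92954911]<stdin>:9: RuntimeWarning: Mean of empty slice.
  ret = um.true_divide(
```

Run:
```python
from h import *
T=np.load("top.npz")["im"];S=np.load("scene.npz")["im"]
st=cv2.cvtColor(T,cv2.COLOR_RGB2HSV)[...,1];ss=cv2.cvtColor(S,cv2.COLOR_RGB2HSV)[...,1]
def b(s,u0,u1,v0,v1,th):
    a=np.argwhere(s[v0:v1,u0:u1]<th); return a.mean(0)[::-1]+[u0,v0],len(a)
for nm,(r,z) in dict(head=((172,187,212,227),.074),pin=((195,205,222,234),.074),stub=((221,230,230,241),.042)).items():
    p,n=b(st,*r,35); print(nm,p,n,ray("top",*p,z).round(4))
p,n=b(ss,407,417,287,296,30); print("scene pin",p,n,ray("scene",*p,.074).round(4))
v=S.max(-1); print(v[221:234,336:354])
K=st[222:236,194:206]; print(K)
```

```text
head [178.8125 219.25  ] 96 [0.5456 0.2254 0.074 ]
pin [200.34693878 227.48979592] 49 [0.5292 0.1828 0.074 ]
stub [225.45  234.925] 40 [0.5142 0.1395 0.042 ]
scene pin [412.68292683 291.3902439 ] 41 [0.5287 0.1829 0.074 ]
[[247 247 247 247 247 247 247 247 247 247 247 247 247 247 247 247 247 247]
 [247 247 247 247 247 247 247 247 247 247 247 247 247 247 247 247 247 247]
 [247 247 247 247 247 247 247 247 247 247 247 247 247 247 247 247 247 247]
 [247 247 247 247 247 247 247 247 247 247 247 247 247 247 247 247 247 247]
 [247 247 247 247 246 245 243 242 242 244 246 247 247 247 247 247 247 247]
 [247 247 247 246 238 225 220 216 215 220 235 245 247 247 247 247 247 247]
 [247 247 247 245 227 199 181 172 171 187 221 243 247 247 247 247 247 247]
 [247 247 247 246 235 200 168 157 168 199 232 245 247 247 247 247 247 247]
 [247 247 247 247 246 240 228 221 228 240 246 247 247 247 247 247 247 247]
 [247 247 247 247 248 248 248 248 248 248 248 247 247 247 247 247 247 247]
 [247 247 247 247 247 247 248 248 248 247 247 247 247 247 247 247 247 247]
 [247 247 247 247 247 247 247 247 247 247 247 247 247 247 247 247 247 247]
 [247 247 247 247 247 247 247 247 247 247 247 247 247 247 247 247 247 247]]
[[142 144 146 145 139  67  69  70  68  54  52  54]
 [146 145 136  84  81  54  56  55  62  64  57  56]
 [ 89  93  84  51  34   1   1   0  10  89  94  98]
 [ 53  59  62  44   5   0   0   0   0  22 119 119]
 [ 47  51  57  32   0   0   0   0   0   0  39  23]
 [ 45  47  50  21   0   0   0   0   0   0  35  23]
 [ 42  43  46  25   0   0   0   0   0   0  31  16]
 [ 41  40  41  37   3   0   0   0   0  18  65  55]
 [ 49  46  45  44  31   1   0   0  30  90 106 125]
 [ 56  55  52  47  37  33  32  24  47  53  52  65]
 [ 57  57  58  56  49  46  42  35  35  34  35  39]
 [ 54  56  56  59  62  59  54  49  46  39  34  34]
 [ 52  54  52  54  56  60  58  60  61  55  49  46]
 [ 52  53  55  55  54  53  57  59  61  62  62  59]]
```

Emit:
servo_tool:
  commands:
    - [0, 0, 0, 0.108]
    - [0, 0, 0, 0.108]
    - [3.4, -3.3, 0, 0]
    - [3.4, -3.3, 0, 0]
    - [3.4, -3.3, 0, 0]
  jaw: -1

```text
clock: 0.72
position: [0.3171, -0.4936, 0.2306]
orientation: [-0.001, 0.997, 0.073, -0.0]
force: [0.8, -1.4, 0.0]
finger_gap: 0.0855
grip_force: 0.0
```

Emit:
servo_tool:
  commands:
    - [3.4, -3.3, 0, 0]
    - [3.4, -3.3, 0, 0]
    - [3.4, -3.3, 0, 0]
    - [3.4, -3.3, 0, 0]
    - [3.4, -3.3, 0, 0]

```text
clock: 1.35
position: [0.4612, -0.3057, 0.2308]
orientation: [-0.0, 0.997, 0.073, -0.0]
force: [0.5, -0.1, -0.1]
finger_gap: 0.0856
grip_force: 0.0
```

Emit:
servo_tool:
  commands:
    - [3.4, -3.3, 0, 0]
    - [3.4, -3.3, 0, 0]
    - [0, 0, 0, 0]
    - [0, 0, 0, 0]

```text
clock: 1.85
position: [0.5178, -0.2324, 0.2307]
orientation: [0.0, 0.997, 0.073, -0.001]
force: [0.3, -0.2, 0.8]
finger_gap: 0.0851
grip_force: 0.0
```

Emit:
servo_tool:
  commands:
    - [0.1, 0.18, 3, 0]
    - [0, 0, 3.5, 0]
    - [0, 0, 3.5, 0]
    - [0, 0, 3, 0]
    - [0, 0, 1.6, 0]

```text
clock: 2.48
position: [0.5172, -0.2355, 0.0832]
orientation: [-0.0, 0.997, 0.071, -0.002]
force: [-0.9, -1.0, -0.2]
finger_gap: 0.0852
grip_force: 0.0
```

Emit:
servo_tool:
  commands:
    - [0, 0, 0, 0]
    - [0, 0, 0, 0]
    - [0, 0, 0, 0]
    - [0, 0, 0, 0]
    - [0, 0, 0, 0]
  jaw: 0.06

```text
clock: 3.1
position: [0.5213, -0.2342, 0.0872]
orientation: [0.001, 0.997, 0.073, 0.002]
force: [-1.0, -1.0, 6.1]
finger_gap: 0.0408
grip_force: 6.6
```

Emit:
servo_tool:
  commands:
    - [0, 0, 0, 0]
    - [0, 0, 0, 0]

```text
clock: 3.35
position: [0.5213, -0.2342, 0.0872]
orientation: [0.001, 0.997, 0.073, 0.002]
force: [-0.4, -0.9, 6.5]
finger_gap: 0.0403
grip_force: 6.6
```

Run:
```python
from h import *
im,d=vision.get_image("scene"); t,_=vision.get_image("top")
can=np.zeros((400,800,3),np.uint8)
can[:,:400]=cv2.resize(im[100:220,240:360,::-1],(400,400)); can[:,400:]=cv2.resize(t[180:280,360:460,::-1],(400,400))
cv2.imwrite("pics/g1.png",can); print(robot.observe())
```

```text
{'clock': 3.45, 'joint_positions': array([ 0.50034032,  0.41451133, -0.17887626,  1.89513808,  0.09699005,
        0.83676269, -1.15344472]), 'qvel': array([ 0.00066429, -0.0003659 , -0.00244031,  0.00099303,  0.00063815,
        0.00027386, -0.00173666]), 'effort': array([-4.48995538e-02, -3.65792835e+01, -1.11114208e+00, -1.83076000e+01,
        3.34126863e-02, -2.33134143e-01,  3.18974569e-03]), 'position': array([ 0.52131425, -0.23418459,  0.08718777]), 'orientation': array([7.90715349e-04, 9.97340363e-01, 7.28647665e-02, 1.51679231e-03]), 'force': array([-1.05654397,  0.27986082,  5.56313141]), 'ft_torque': array([ 0.09280466,  0.11839913, -0.01916691]), 'grip_force': 6.649609878659248, 'finger_gap': 0.04051069637969071}
```

View pics/g1.png

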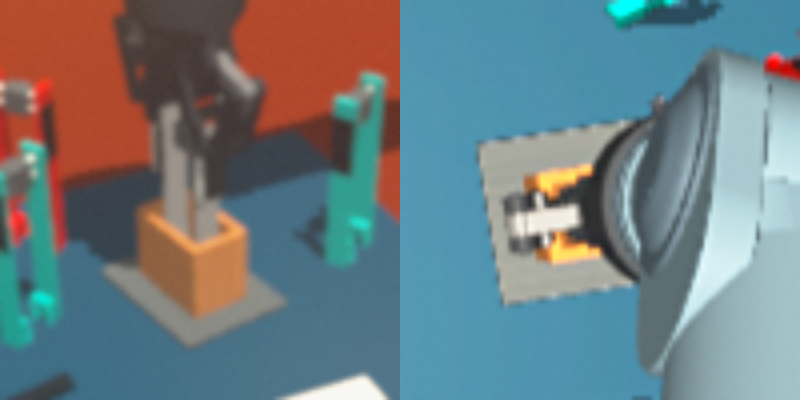

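Both arms sit between the fingers at the panels, with the tongs still standing in the pocket. Next I'll lift them and carry them over to the pin.

Emit:
servo_tool:
  commands:
    - [0, 0, -1, 0]
    - [0, 0, -2, 0]
    - [0, 0, -3, 0]
    - [0, 0, -3, 0]
    - [0, 0, -2, 0]

```text
clock: 4.08
position: [0.5199, -0.2337, 0.1969]
orientation: [0.0, 0.997, 0.073, 0.001]
force: [-0.2, -0.4, -1.7]
finger_gap: 0.0402
grip_force: 5.8
```

Emit:
servo_tool:
  commands:
    - [0.4, -2.5, 0, 0]
    - [0.8, -4.5, 0, 0]
    - [0.8, -4.5, 0, 0]
    - [0.8, -4.5, 0, 0]
    - [0.8, -4.5, 0, 0]

```text
clock: 4.7
position: [0.525, -0.0242, 0.1953]
orientation: [0.0, 0.997, 0.073, -0.0]
force: [0.7, -0.5, -1.3]
finger_gap: 0.0401
grip_force: 5.8
```

Emit:
servo_tool:
  commands:
    - [0.8, -4.5, 0, 0]
    - [0.8, -4.5, 0, 0]
    - [0.8, -4.5, 0, 0]
    - [0.6, -4.5, 0, 0]
    - [0.4, -2.6, 0, 0]

```text
clock: 5.32
position: [0.5281, 0.1865, 0.1954]
orientation: [-0.001, 0.997, 0.075, -0.0]
force: [0.9, -0.4, -1.6]
finger_gap: 0.0402
grip_force: 5.8
```

Emit:
servo_tool:
  commands:
    - [0, 0, 0, 0]
    - [0, 0, 0, 0]
    - [0, 0, 0, 0]

```text
clock: 5.7
position: [0.5296, 0.1809, 0.1951]
orientation: [0.001, 0.997, 0.071, -0.0]
force: [0.2, -0.5, -1.4]
finger_gap: 0.0405
grip_force: 5.8
```

Run:
```python
from h import *
im,d=vision.get_image("scene"); np.savez("s2.npz",im=im,d=d); s=robot.observe(); print(s["position"],s["orientation"],s["finger_gap"],s["force"])
print(proj("scene",[.529,.183,.074]),proj("scene",[s["position"][0],s["position"][1],.12]))
can=cv2.resize(im[190:340,340:490,::-1],(600,600),interpolation=cv2.INTER_CUBIC)
cv2.imwrite("pics/g2.png",can)
```

```text
[0.52958266 0.18106859 0.19511598] [ 5.23252081e-04  9.97451048e-01  7.13520013e-02 -1.60209031e-04] 0.0400972232351418 [-0.25108543  0.07184286 -1.76334793]
[412.57494804 291.50192053] [416.40966452 270.4973798 ]
```

View pics/g2.png

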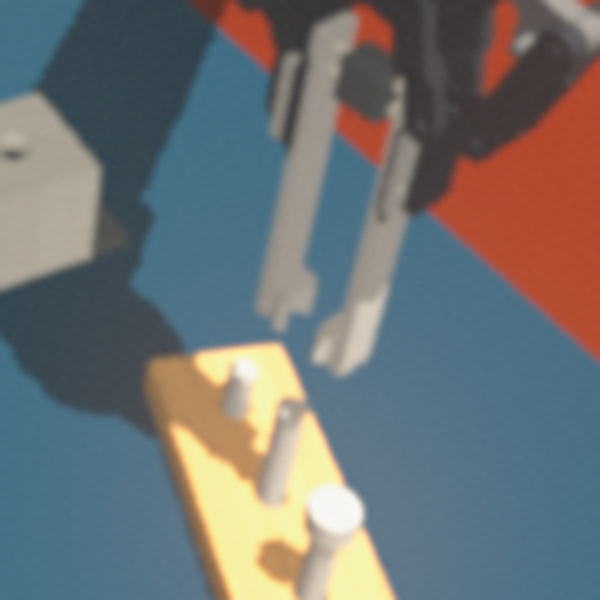

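The scene crop shows the tongs hanging upright and open. The jaw undersides are at about pixels (411,267) and (425,282), just above the long pin's top at (412.5,291.5).

Run:
```python
from h import *
D=np.load("s2.npz");d=D["d"];P=cloud("scene",d)
a=np.deg2rad(8.2);ex=np.array([np.cos(a),np.sin(a)]);ey=np.array([-np.sin(a),np.cos(a)])
c=np.array([.5296,.181])
m=np.zeros(d.shape,bool);m[245:290,395:440]=1
m&=(P[...,2]>.095)&(d>0)
X=P[m];q=np.c_[(X[:,:2]-c)@ex,(X[:,:2]-c)@ey,X[:,2]]*1000
print(len(q))
for lo in range(96,150,6):
    s=q[(q[:,2]>=lo)&(q[:,2]<lo+6)]
    if len(s): print(lo,len(s),np.percentile(s,[5,95],axis=0).round(1).tolist())
for u,v in((342,377),(372,362),(313,360),(283,330),(256,308)):
    w=ray("scene",340+u/4-.4,190+v/4-.4,.114)[:2]-c; print((w@ex*1000).round(1),(w@ey*1000).round(1))
```

```text
688
108 9 [[-10.9, -14.9, 112.1], [5.6, 17.4, 113.8]]
114 70 [[-8.4, -16.3, 114.2], [6.3, 22.0, 119.4]]
120 75 [[-9.2, -17.5, 120.4], [6.9, 22.0, 125.7]]
126 113 [[-9.4, -13.8, 126.9], [6.0, 21.9, 131.9]]
132 67 [[-9.7, -17.2, 132.1], [5.8, 22.0, 137.7]]
138 51 [[-9.3, -17.0, 138.6], [5.8, 21.9, 143.7]]
144 58 [[-9.2, -16.8, 144.3], [5.9, 22.2, 149.4]]
4.4 21.9
-9.9 23.7
6.8 10.2
4.8 -6.2
4.8 -19.9
```

Emit:
servo_tool:
  commands:
    - [0.2, -0.1, 1, 0]
    - [0, 0, 1.4, 0]
    - [0, 0, 1.2, 0]
    - [0, 0, 1, 0]
    - [0, 0, 0.5, 0]

```text
clock: 6.38
position: [0.5305, 0.1843, 0.1431]
orientation: [0.0, 0.997, 0.073, -0.001]
force: [-1.1, -0.2, -1.5]
finger_gap: 0.0402
grip_force: 5.8
```

Emit:
servo_tool:
  commands:
    - [0, 0, 0, 0]
    - [0, 0, 0, 0]
    - [0, 0, 0, 0]

```text
clock: 6.75
position: [0.5316, 0.1847, 0.1449]
orientation: [-0.0, 0.997, 0.073, 0.001]
force: [0.1, 0.6, -0.5]
finger_gap: 0.0403
grip_force: 5.8
```

Run:
```python
from h import *
im,d=vision.get_image("scene"); s=robot.observe(); print(s["position"],s["finger_gap"],s["force"])
cv2.imwrite("pics/g3.png",cv2.resize(im[230:340,360:470,::-1],(600,600),interpolation=cv2.INTER_CUBIC))
```

```text
[0.53151083 0.1845812  0.14482436] 0.04047976569427921 [ 0.70295248  0.46878643 -1.67922041]
```

View pics/g3.png

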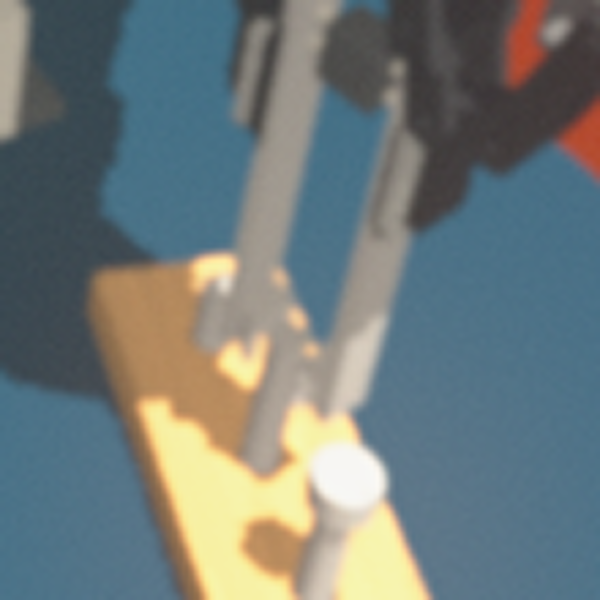

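The pin's top is between the open jaws, slightly below the shoulders. I'll go down a little more and squeeze.

Emit:
servo_tool:
  commands:
    - [0, 0, 0.15, 0]
    - [0, 0, 0, 0]

```text
clock: 7.05
position: [0.531, 0.1844, 0.1427]
orientation: [0.0, 0.997, 0.073, -0.0]
force: [-0.2, -0.3, -1.7]
finger_gap: 0.0403
grip_force: 5.8
```

Emit:
servo_tool:
  commands:
    - [0, 0, 0, 0]
    - [0, 0, 0, 0]
    - [0, 0, 0, 0]
    - [0, 0, 0, 0]
  jaw: 0.36

```text
clock: 7.55
position: [0.5313, 0.1842, 0.1429]
orientation: [0.0, 0.997, 0.073, 0.0]
force: [0.3, 0.1, 0.4]
finger_gap: 0.0276
grip_force: 20.1
```

Emit:
servo_tool:
  commands:
    - [0, 0, 0, 0]
    - [0, 0, 0, 0]
    - [0, 0, 0, 0]
  jaw: 0.4

```text
clock: 7.92
position: [0.5313, 0.1843, 0.143]
orientation: [0.0, 0.997, 0.073, 0.0]
force: [-0.6, -0.9, 1.5]
finger_gap: 0.026
grip_force: 32.5
```

Emit:
servo_tool:
  commands:
    - [0, 0, -0.5, 0]
    - [0, 0, -1, 0]
    - [0, 0, -2, 0]
    - [0, 0, -3, 0]
    - [0, 0, -2.5, 0]

```text
clock: 8.55
position: [0.531, 0.1853, 0.2344]
orientation: [-0.001, 0.997, 0.073, 0.0]
force: [-0.2, 0.5, -2.6]
finger_gap: 0.0263
grip_force: 32.4
```

Emit:
servo_tool:
  commands:
    - [0, 0, 0, 0]
    - [0, 0, 0, 0]

```text
clock: 8.8
position: [0.5303, 0.1844, 0.2319]
orientation: [0.0, 0.997, 0.073, -0.001]
force: [-0.9, 0.3, -1.9]
finger_gap: 0.0262
grip_force: 32.4
```

Run:
```python
from h import *
im,d=vision.get_image("scene"); np.savez("s4.npz",im=im,d=d); s=robot.observe(); print(s["position"],s["finger_gap"],s["force"],s["grip_force"])
cv2.imwrite("pics/g4.png",cv2.resize(im[170:320,350:500,::-1],(600,600),interpolation=cv2.INTER_CUBIC))
```

```text
[0.53004061 0.18412751 0.23134393] 0.02627380365450817 [-0.44433352  0.20240648 -2.47125827] 32.36190676689148
```

View pics/g4.png

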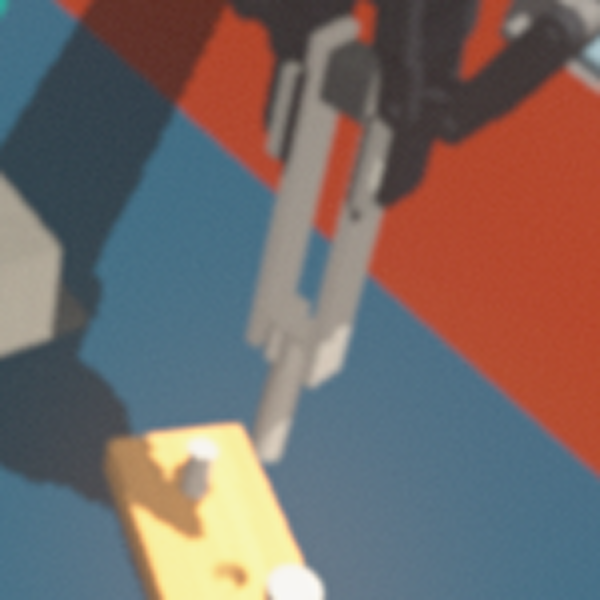

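The pin is held upright in the jaws, clear of the rack, with its lower end at about pixel (417,283). The stub and headed pin haven't moved. I'll check the pin's axis and the bore from this view.

Run:
```python
from h import *
D=np.load("s4.npz");im=D["im"];P=cloud("scene",D["d"])
s=robot.observe();p=s["position"];print(p)
m=np.zeros(P.shape[:2],bool);m[250:290,405:432]=1
m&=(P[...,2]>.085)&(P[...,2]<.145)
X=P[m]
for z in np.arange(.088,.145,.008):
    q=X[(X[:,2]>=z)&(X[:,2]<z+.008)]
    if len(q):print(round(z,3),len(q),((q.mean(0)-p)*1000).round(1)[:2],q.min(0).round(4)[:2],q.max(0).round(4)[:2])
print("bottom",ray("scene",350+269/4-.4,170+450/4-.4,.0944))
v=250-np.load("scene.npz")["im"].max(-1).astype(float)[224:231,338:350];v[v<8]=0
yy,xx=np.mgrid[224:231,338:350];c=[(xx*v).sum()/v.sum(),(yy*v).sum()/v.sum()];print("bore",c,ray("scene",*c,.06))
```

```text
[0.53004061 0.18412751 0.23134393]
0.088 2 [-1.  5.] [0.5284 0.1889] [0.5298 0.1894]
0.096 28 [0.8 2.5] [0.5237 0.1793] [0.5339 0.19  ]
0.104 32 [0.8 3.1] [0.5243 0.18  ] [0.5338 0.1906]
0.112 31 [0.7 3.2] [0.5234 0.1798] [0.5344 0.1912]
0.12 32 [0.9 3.2] [0.524  0.1803] [0.5345 0.1907]
0.128 32 [1. 4.] [0.5239 0.1826] [0.5338 0.1919]
0.136 30 [1.4 3.2] [0.5256 0.1813] [0.5338 0.1915]
0.144 1 [2.7 2.3] [0.5327 0.1864] [0.5327 0.1864]
bottom [0.52535461 0.18353953 0.0944    ]
bore [np.float64(343.08853681267476), np.float64(227.33923578751165)] [ 0.53660027 -0.00596579  0.06      ]
```

Emit:
servo_tool:
  commands:
    - [-0.3, 2.5, 0, 0]
    - [-0.5, 5, 0, 0]
    - [-0.5, 5, 0, 0]
    - [-0.4, 4.5, 0, 0]
    - [-0.2, 2.1, 0, 0]

```text
clock: 9.48
position: [0.5388, -0.0116, 0.2309]
orientation: [0.001, 0.998, 0.07, -0.002]
force: [0.1, 0.6, -1.7]
finger_gap: 0.0263
grip_force: 32.4
```

Emit:
servo_tool:
  commands:
    - [0, 0, 0, 0]
    - [0, 0, 0, 0]
    - [0, 0, 0, 0]

```text
clock: 9.85
position: [0.5399, -0.0049, 0.2325]
orientation: [-0.0, 0.997, 0.075, -0.0]
force: [0.6, 0.3, -1.3]
finger_gap: 0.026
grip_force: 32.4
```

Run:
```python
from h import *
im,d=vision.get_image("scene"); t,_=vision.get_image("top"); s=robot.observe(); print(s["position"],s["force"],s["grip_force"])
np.savez("s5.npz",im=im,d=d)
P=cloud("scene",d);p=s["position"]
m=(P[...,2]>.097)&(P[...,2]<.14)&(abs(P[...,0]-p[0])<.012)&(abs(P[...,1]-p[1])<.014);X=P[m];print(len(X),X.mean(0)-p)
cv2.imwrite("pics/g5.png",cv2.resize(im[140:290,270:420,::-1],(600,600),interpolation=cv2.INTER_CUBIC))
```

```text
[ 0.5400174  -0.00555103  0.23271774] [ 0.57956561 -0.07704499 -1.17121158] 32.37746000289917
121 [-0.00037455  0.00494636 -0.1133121 ]
```

View pics/g5.png

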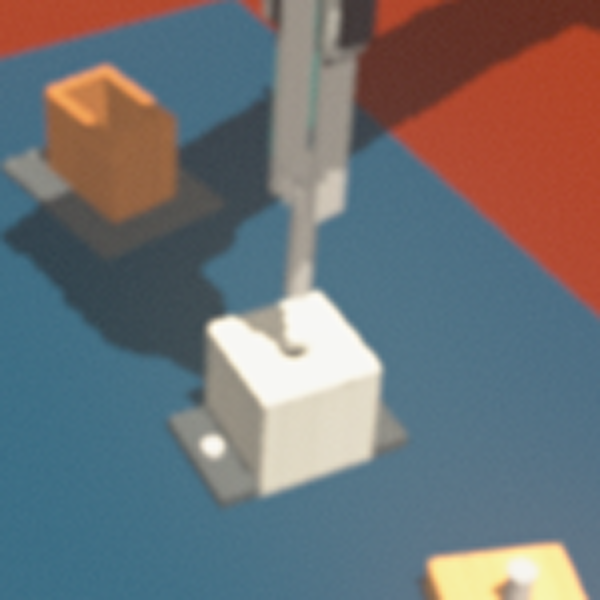

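Run:
```python
from h import *
D=np.load("s5.npz");im=D["im"];d=D["d"];P=cloud("scene",d)
for z in(.0955,.11,.12): print(z,proj("scene",[.5375,-.0059,z]))
for v in range(190,214,2):
    r=np.where((P[v,330:360,2]>.085)&(d[v,330:360]>0))[0]+330
    if len(r):print(v,r.min(),r.max(),r.mean())
print(proj("scene",[.5365,-.0083,.06]), im[205:216,345].tolist())
```

```text
0.0955 [343.73953819 212.96208394]
0.11 [344.1826197  206.76744263]
0.12 [344.49459744 202.40573921]
190 341 355 348.0
192 343 355 349.0
194 343 352 347.5
196 343 349 346.0
198 343 348 345.5
200 343 348 345.5
202 342 348 345.0
204 342 348 345.0
206 342 348 345.0
208 342 347 344.5
210 342 347 344.5
212 342 347 344.5
[342.47740076 226.58799678] [[178, 171, 159], [187, 179, 166], [196, 187, 175], [202, 194, 181], [205, 197, 183], [206, 197, 183], [206, 198, 184], [208, 199, 185], [218, 210, 194], [238, 232, 219], [247, 245, 238]]
```

Emit:
servo_tool:
  commands:
    - [0, 0.2, 1, 0]
    - [0, 0, 1.2, 0]
    - [0, 0, 0.7, 0]
    - [0, 0, 0.4, 0]
    - [0, 0, 0.2, 0]

```text
clock: 10.58
position: [0.5403, -0.0093, 0.1974]
orientation: [-0.0, 0.997, 0.073, -0.0]
force: [0.5, -0.0, -2.0]
finger_gap: 0.0264
grip_force: 32.4
```

Emit:
servo_tool:
  commands:
    - [0, 0, 0.2, 0]
    - [0, 0, 0.2, 0]
    - [0, 0, 0, 0]

```text
clock: 10.95
position: [0.5417, -0.009, 0.1964]
orientation: [0.0, 0.997, 0.073, 0.001]
force: [-2.6, 1.1, 6.9]
finger_gap: 0.0258
grip_force: 33.0
```

Emit:
servo_tool:
  commands:
    - [-0.1, -0.07, 0, 0]
    - [-0.1, -0.07, 0, 0]
    - [0, 0, 0, 0]

```text
clock: 11.32
position: [0.5402, -0.0085, 0.1963]
orientation: [0.001, 0.997, 0.073, 0.002]
force: [-0.8, -0.5, 5.7]
finger_gap: 0.026
grip_force: 32.9
```

Run:
```python
from h import *
im,d=vision.get_image("scene"); s=robot.observe(); print(s["position"],s["force"])
P=cloud("scene",d)
for v in range(200,232,2):
    r=np.where((P[v,330:360,2]>.068)&(d[v,330:360]>0))[0]+330
    if len(r):print(v,r.min(),r.max(),r.mean())
a=cv2.resize(im[185:245,305:380,::-1],(750,600),interpolation=cv2.INTER_CUBIC)
cv2.imwrite("pics/g6.png",a)
```

```text
[ 0.54022229 -0.00851734  0.1963691 ] [-0.41617003 -0.52578058  5.60114691]
200 336 353 344.5
202 336 353 344.5
204 339 352 345.5
206 339 352 345.5
208 341 351 345.8
210 341 347 344.0
212 340 346 343.0
214 340 346 343.0
216 340 345 342.5
218 340 345 342.5
220 340 345 342.5
222 339 345 342.0
224 340 344 341.75
```

View pics/g6.png

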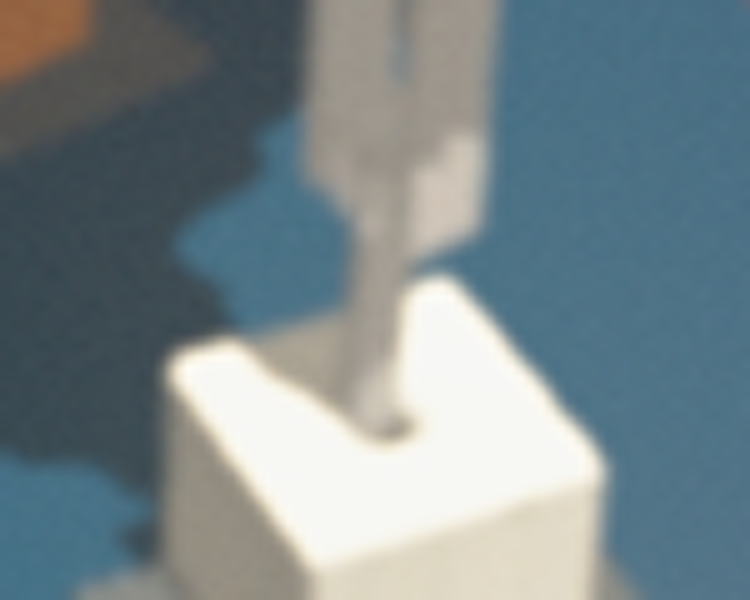

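The crop shows the pin's lower end resting on the rim at about pixel (342,226). The dark bore is visible to its right and below, centred at about (343,227.5), so the pin must shift mainly in +y.

Emit:
servo_tool:
  commands:
    - [-0.02, -0.1, 0, 0]
    - [-0.02, -0.1, 0, 0]
    - [0, 0, 0, 0]

```text
clock: 11.75
position: [0.5397, -0.0076, 0.1963]
orientation: [0.001, 0.997, 0.073, 0.003]
force: [0.1, -1.7, 6.0]
finger_gap: 0.0261
grip_force: 33.0
```

Emit:
servo_tool:
  commands:
    - [-0.02, -0.1, 0, 0]
    - [0, 0, 0, 0]

```text
clock: 12.0
position: [0.5395, -0.0071, 0.1962]
orientation: [0.002, 0.997, 0.073, 0.003]
force: [0.1, -2.5, 4.8]
finger_gap: 0.0262
grip_force: 33.0
```

Emit:
servo_tool:
  commands:
    - [0, 0, -0.5, 0]
    - [0, 0, 0, 0]
    - [0, 0, 0, 0]

```text
clock: 12.38
position: [0.5367, -0.0049, 0.1982]
orientation: [-0.0, 0.997, 0.073, -0.001]
force: [-0.2, -0.5, -0.7]
finger_gap: 0.0263
grip_force: 32.4
```

Run:
```python
from h import *
im,d=vision.get_image("scene"); s=robot.observe(); print(s["position"],s["force"])
P=cloud("scene",d)
for v in range(210,228,2):
    r=np.where((P[v,330:360,2]>.068)&(d[v,330:360]>0))[0]+330
    if len(r):print(v,r.min(),r.max(),r.mean())
print(im[208:234,336:352].mean(-1).astype(int))
```

```text
[ 0.53666386 -0.00499009  0.19822365] [-0.09366898  0.56998154 -1.84577067]
210 344 350 347.0
212 343 349 346.0
214 343 349 346.0
216 343 348 345.5
218 343 348 345.5
220 343 348 345.5
222 343 348 345.5
224 342 348 345.0
226 345 345 345.0
[[108 108 106 108 107 109 114 130 145 155 155 154 161 177 185 184]
 [106 108 107 108 108 108 114 127 142 153 155 154 161 168 168 160]
 [108 109 108 108 107 108 114 128 144 151 157 156 153 151 141 129]
 [109 110 108 109 107 109 118 129 144 154 157 155 149 140 123 114]
 [108 108 110 108 107 111 118 131 146 154 157 156 154 148 133 115]
 [108 108 107 109 112 116 124 134 148 155 158 160 170 181 175 141]
 [109 109 112 121 138 150 149 143 150 155 158 163 188 220 222 188]
 [113 117 126 151 182 202 189 159 153 156 158 166 204 236 242 230]
 [125 133 143 167 201 217 201 165 154 155 161 170 213 241 246 245]
 [145 150 157 163 180 187 174 155 152 158 161 175 218 243 246 246]
 [157 159 159 161 159 158 151 149 154 159 166 187 225 243 246 246]
 [160 161 159 160 159 153 149 149 155 163 174 200 232 245 246 246]
 [159 160 161 161 160 155 150 150 155 166 178 208 237 246 
[... 180 characters left out ...]
 189 196 215 238 246 246 246]
 [218 188 166 161 162 159 154 164 179 193 198 211 237 245 246 246]
 [242 226 193 170 161 157 157 169 186 194 199 214 237 245 246 246]
 [246 242 227 192 163 151 154 171 188 195 202 222 240 245 246 246]
 [246 246 242 220 174 144 142 163 180 193 208 229 243 246 246 246]
 [246 246 245 239 213 170 150 161 183 205 224 238 244 246 246 246]
 [246 246 246 245 241 230 215 210 220 232 241 244 245 246 246 246]
 [246 246 246 246 246 245 244 242 243 245 245 246 246 246 246 246]
 [246 246 246 246 246 246 246 246 246 246 246 246 246 246 246 246]
 [246 246 246 246 246 246 246 246 246 246 246 246 246 246 246 246]
 [246 246 246 246 246 246 246 246 246 246 246 246 246 246 246 246]]
```

Emit:
servo_tool:
  commands:
    - [0, 0, -0.2, 0]
    - [0.1, 0.14, 0, 0]
    - [0.11, 0.14, 0, 0]
    - [0, 0, 0, 0]
    - [0, 0, 0, 0]

```text
clock: 13.05
position: [0.5396, -0.0078, 0.2007]
orientation: [-0.0, 0.997, 0.073, -0.0]
force: [-0.0, 0.6, -1.7]
finger_gap: 0.0266
grip_force: 32.4
```

```bash
cat > look.py <<'E'
from h import *
im,d=vision.get_image("scene"); s=robot.observe(); print(s["position"],s["force"])
P=cloud("scene",d)
for v in range(212,228,2):
    r=np.where((P[v,330:360,2]>.068)&(d[v,330:360]>0))[0]+330
    if len(r):print(v,r.min(),r.max(),r.mean())
print(im[218:233,336:352].mean(-1).astype(int))
E
python3 look.py
```

```text
[ 0.53962146 -0.00772947  0.2007398 ] [-0.74358253 -0.40122508 -0.85512755]
212 341 347 344.0
214 341 346 343.5
216 341 346 343.5
218 341 346 343.5
220 340 346 343.0
222 340 346 343.0
224 340 345 342.5
[[156 158 158 151 147 149 156 161 167 198 237 246 246 246 246 246]
 [160 161 158 151 147 151 159 169 177 207 238 246 246 246 246 246]
 [159 161 158 152 149 153 167 182 192 214 239 246 246 246 246 246]
 [158 160 158 150 148 157 174 189 199 218 240 246 246 246 246 246]
 [158 157 157 151 150 162 180 193 203 222 241 246 246 246 246 246]
 [164 158 157 151 155 171 187 195 204 224 241 245 246 246 246 246]
 [197 174 161 153 158 175 190 196 203 223 240 245 246 246 246 246]
 [235 217 187 162 159 176 189 195 198 215 235 243 245 245 246 246]
 [245 242 223 184 161 166 174 180 183 196 222 238 244 246 246 246]
 [246 246 241 216 173 149 145 149 156 171 207 235 244 246 246 246]
 [246 246 245 239 212 169 146 139 152 183 219 239 245 246 246 246]
 [246 246 246 245 241 229 214 206 215 231 241 244 245 246 246 246]
 [246 246 246 246 246 245 244 243 244 245 246 246 246 246 246 246]
 [246 246 246 246 246 246 246 246 246 246 246 246 246 246 246 246]
 [246 246 246 246 246 246 246 246 246 246 246 246 246 246 246 246]]
```

Emit:
servo_tool:
  commands:
    - [-0.05, -0.04, 0.2, 0]
    - [0, 0, 0.2, 0]
    - [0, 0, 0.2, 0]
    - [0, 0, 0.15, 0]
    - [0, 0, 0, 0]

```text
clock: 13.72
position: [0.5389, -0.0075, 0.193]
orientation: [-0.0, 0.997, 0.073, -0.0]
force: [-0.1, 0.1, -1.3]
finger_gap: 0.0264
grip_force: 32.4
```

Emit:
servo_tool:
  commands:
    - [0, 0, 0.2, 0]
    - [0, 0, 0.2, 0]
    - [0, 0, 0.2, 0]
    - [0, 0, 0.2, 0]
    - [0, 0, 0.2, 0]

```text
clock: 14.35
position: [0.5394, -0.0075, 0.1837]
orientation: [0.0, 0.997, 0.073, 0.0]
force: [-1.4, -1.1, 3.4]
finger_gap: 0.0265
grip_force: 32.7
```

Emit:
servo_tool:
  commands:
    - [0, 0, 0.1, 0]
    - [0, 0, 0.1, 0]
    - [0, 0, 0.1, 0]
    - [0, 0, 0, 0]

```text
clock: 14.85
position: [0.5392, -0.0075, 0.1802]
orientation: [0.0, 0.997, 0.073, 0.0]
force: [-1.9, -0.6, 3.4]
finger_gap: 0.0261
grip_force: 32.7
```

Emit:
servo_tool:
  commands:
    - [-0.03, 0, 0.1, 0]
    - [0, 0, 0.1, 0]
    - [0, 0, 0.1, 0]

```text
clock: 15.22
position: [0.539, -0.0076, 0.1773]
orientation: [0.0, 0.997, 0.073, 0.0]
force: [-1.0, -1.1, 2.1]
finger_gap: 0.0266
grip_force: 32.7
```

Emit:
servo_tool:
  commands:
    - [0, 0, 0.1, 0]
    - [0, 0, 0.1, 0]
    - [0, 0, 0.1, 0]

```text
clock: 15.6
position: [0.5396, -0.0075, 0.1757]
orientation: [0.0, 0.997, 0.073, 0.001]
force: [-3.0, -1.1, 10.7]
finger_gap: 0.0264
grip_force: 33.2
```

Emit:
servo_tool:
  commands:
    - [0, 0, 0.1, 0]
    - [0, 0, 0.1, 0]
    - [0, 0, 0.1, 0]

```text
clock: 15.98
position: [0.5414, -0.0075, 0.1749]
orientation: [0.0, 0.997, 0.073, 0.003]
force: [-3.7, -0.8, 16.0]
finger_gap: 0.0263
grip_force: 32.6
```

Emit:
servo_tool:
  commands:
    - [0, 0, -0.1, 0]
    - [-0.05, 0, -0.08, 0]
    - [0, 0, 0, 0]

```text
clock: 16.35
position: [0.5405, -0.0075, 0.1751]
orientation: [0.0, 0.997, 0.073, 0.003]
force: [-0.5, -1.5, 7.6]
finger_gap: 0.0265
grip_force: 32.0
```

Emit:
servo_tool:
  commands:
    - [0, 0, 0, 0]
    - [0, 0, 0, 0]
    - [0, 0, 0, 0]

```text
clock: 16.73
position: [0.5406, -0.0075, 0.1751]
orientation: [0.0, 0.997, 0.073, 0.003]
force: [-0.3, -1.3, 7.4]
finger_gap: 0.0262
grip_force: 32.1
```

Emit:
servo_tool:
  commands:
    - [0, 0, 0.1, 0]
    - [0, 0, 0, 0]
    - [0, 0, 0, 0]

```text
clock: 17.1
position: [0.5409, -0.0075, 0.175]
orientation: [0.0, 0.997, 0.073, 0.003]
force: [-1.7, -1.0, 11.0]
finger_gap: 0.0262
grip_force: 32.3
```

Emit:
servo_tool:
  commands:
    - [0, 0, 0, 0]
    - [0, 0, 0, 0]
    - [0, 0, 0, 0]
    - [0, 0, 0, 0]
    - [0, 0, 0, 0]

```text
clock: 17.73
position: [0.5409, -0.0075, 0.175]
orientation: [0.0, 0.997, 0.073, 0.003]
force: [-1.8, 0.2, 11.5]
finger_gap: 0.0263
grip_force: 32.3
```

Emit:
servo_tool:
  commands:
    - [0, 0, -0.1, 0]
    - [0, 0, -0.1, 0]
    - [0, 0, -0.05, 0]
    - [0, 0, 0, 0]

```text
clock: 18.23
position: [0.5398, -0.0075, 0.1755]
orientation: [0.0, 0.997, 0.073, 0.002]
force: [0.7, -0.9, 5.8]
finger_gap: 0.0262
grip_force: 31.9
```

Emit:
servo_tool:
  commands:
    - [0, 0, 0, 0]
    - [0, 0, 0, 0]
    - [0, 0, 0, 0]
    - [0, 0, 0, 0]
  jaw: 0.06

```text
clock: 18.73
position: [0.5378, -0.0074, 0.1741]
orientation: [-0.0, 0.997, 0.073, -0.001]
force: [0.2, -0.3, 0.7]
finger_gap: 0.0401
grip_force: 5.9
```

Emit:
servo_tool:
  commands:
    - [0, 0, -0.2, 0]
    - [0, 0, -0.3, 0]
    - [0, 0, -0.5, 0]
    - [0, 0, -1, 0]

```text
clock: 19.23
position: [0.5378, -0.0075, 0.1946]
orientation: [-0.0, 0.997, 0.073, -0.001]
force: [0.5, -0.1, -1.7]
finger_gap: 0.0401
grip_force: 5.8
```

Emit:
servo_tool:
  commands:
    - [0, 0, -1.5, 0]
    - [0, 0, -2, 0]
    - [0, 0, -1.5, 0]
    - [0, 0, 0, 0]

```text
clock: 19.73
position: [0.5397, -0.0075, 0.2468]
orientation: [0.0, 0.997, 0.073, 0.002]
force: [-0.3, -0.1, -0.8]
finger_gap: 0.0403
grip_force: 5.8
```

Run:
```python
from h import *
im,d=vision.get_image("scene");P=cloud("scene",d); s=robot.observe(); print(s["position"],s["force"],s["orientation"])
m=(P[...,2]>.07)&(P[...,2]<.125)&(abs(P[...,0]-.537)<.015)&(abs(P[...,1]+.008)<.015);X=P[m];print(len(X),X.mean(0),np.percentile(X[:,2],[5,95]))
a=np.deg2rad(8.3);ex=np.array([np.cos(a),np.sin(a)]);ey=np.array([-np.sin(a),np.cos(a)]);c=s["position"][:2]
m=(P[...,2]>.14)&(P[...,2]<.2)&(np.hypot(P[...,0]-c[0],P[...,1]-c[1])<.05);X=P[m]
q=np.c_[(X[:,:2]-c)@ex,(X[:,:2]-c)@ey,X[:,2]]*1000
for lo in range(140,200,8):
    w=q[(q[:,2]>=lo)&(q[:,2]<lo+8)]
    if len(w):print(lo,len(w),np.percentile(w,[5,95],axis=0).round(1)[:,:2].tolist())
cv2.imwrite("pics/g7.png",cv2.resize(im[110:290,250:430,::-1],(600,600),interpolation=cv2.INTER_CUBIC))
```

```text
[ 0.53880145 -0.00754423  0.24548863] [-0.53422529  0.12645728 -1.21182622] [1.24719198e-04 9.97344351e-01 7.28246884e-02 8.91876432e-04]
118 [ 0.53811358 -0.00480184  0.09226798] [0.07214257 0.10739689]
164 77 [[-10.4, -15.6], [5.8, 22.1]]
172 83 [[-9.2, -16.3], [6.4, 22.2]]
180 108 [[-9.9, -15.6], [5.7, 22.6]]
188 71 [[-10.2, -15.2], [5.8, 22.6]]
196 37 [[-9.5, -16.2], [5.8, 22.8]]
```

View pics/g7.png

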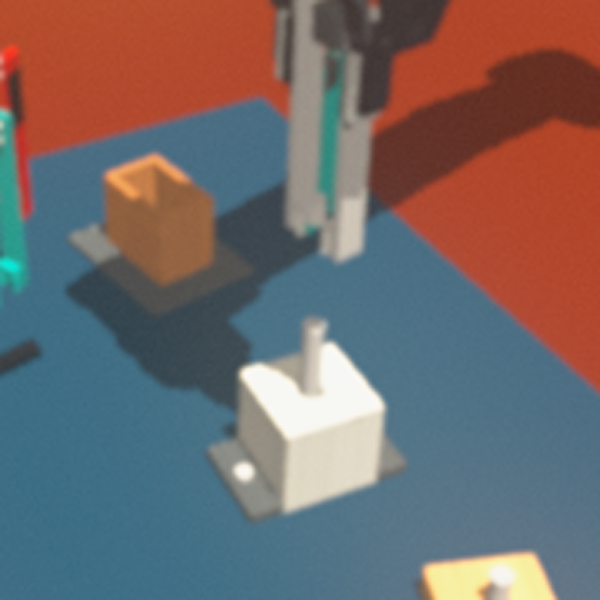

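The pin stands upright in the bore, about 47 mm proud (top near pixel (345,207)), and the tongs hang clear and open. Now they go back to the stand.

Emit:
servo_tool:
  commands:
    - [-0.6, 2.5, 0, 0]
    - [-1.2, 5.2, 0, 0]
    - [-1.2, 5.2, 0, 0]
    - [-1.2, 5.2, 0, 0]
    - [-0.9, 4.1, 0, 0]

```text
clock: 20.4
position: [0.5186, -0.2372, 0.2434]
orientation: [-0.0, 0.997, 0.072, -0.001]
force: [0.4, -0.0, -0.6]
finger_gap: 0.0399
grip_force: 5.8
```

Emit:
servo_tool:
  commands:
    - [0, 0, 0, 0]
    - [0, 0, 0, 0]
    - [0, 0, 0, 0]

```text
clock: 20.78
position: [0.5204, -0.2323, 0.2441]
orientation: [-0.001, 0.997, 0.075, -0.0]
force: [-0.0, 0.0, -1.3]
finger_gap: 0.0403
grip_force: 5.8
```

Emit:
servo_tool:
  commands:
    - [0.02, 0.18, 2, 0]
    - [0, 0, 3, 0]
    - [0, 0, 2.5, 0]
    - [0, 0, 1.5, 0]
    - [0, 0, 0, 0]

```text
clock: 21.4
position: [0.52, -0.235, 0.1534]
orientation: [-0.001, 0.997, 0.074, -0.001]
force: [-0.3, 0.6, -0.2]
finger_gap: 0.04
grip_force: 5.8
```

Emit:
servo_tool:
  commands:
    - [0, 0, 0.8, 0]
    - [0, 0, 0.8, 0]
    - [0, 0, 0.5, 0]
    - [0, 0, 0, 0]

```text
clock: 21.9
position: [0.5202, -0.2363, 0.1331]
orientation: [-0.0, 0.997, 0.073, -0.0]
force: [0.3, 0.6, -1.1]
finger_gap: 0.0401
grip_force: 5.8
```

Emit:
servo_tool:
  commands:
    - [0, 0, 1, 0]
    - [0, 0, 1, 0]
    - [0, 0, 0.8, 0]
    - [0, 0, 0.4, 0]
    - [0, 0, 0, 0]

```text
clock: 22.52
position: [0.5203, -0.2362, 0.101]
orientation: [-0.0, 0.997, 0.073, -0.0]
force: [0.0, 0.6, -0.5]
finger_gap: 0.0403
grip_force: 5.8
```

Clean entry; the tongs are well inside the pocket. I'll lower them to the floor, then correct the 2 mm in y.

Emit:
servo_tool:
  commands:
    - [0, -0.15, 0.5, 0]
    - [0, 0, 0.5, 0]
    - [0, 0, 0.2, 0]
    - [0, 0, 0, 0]

```text
clock: 23.02
position: [0.5202, -0.2348, 0.0893]
orientation: [-0.0, 0.997, 0.073, -0.0]
force: [0.7, -0.3, -1.2]
finger_gap: 0.0402
grip_force: 5.8
```

Emit:
servo_tool:
  commands:
    - [0, 0, 0.2, 0]
    - [0, 0, 0.1, 0]
    - [0, 0, 0, 0]

```text
clock: 23.4
position: [0.5207, -0.2349, 0.0872]
orientation: [0.0, 0.997, 0.073, 0.0]
force: [-1.8, 0.5, 2.8]
finger_gap: 0.0403
grip_force: 5.8
```

Emit:
servo_tool:
  commands:
    - [0, 0, 0, 0]
    - [0, 0, 0, 0]
    - [0, 0, 0, 0]
  jaw: -0.1

```text
clock: 23.78
position: [0.5203, -0.2349, 0.0865]
orientation: [-0.0, 0.997, 0.073, -0.0]
force: [0.3, 0.2, -0.1]
finger_gap: 0.047
grip_force: 0.0
```

Emit:
servo_tool:
  commands:
    - [0, 0, 0, 0]
    - [0, 0, 0, 0]
    - [0, 0, 0, 0]
    - [0, 0, 0, 0]
  jaw: -1

```text
clock: 24.28
position: [0.5204, -0.2349, 0.0866]
orientation: [-0.0, 0.997, 0.073, 0.0]
force: [0.4, 0.5, -0.3]
finger_gap: 0.0855
grip_force: 0.0
```

Emit:
servo_tool:
  commands:
    - [0, 0, -1, 0]
    - [0, 0, -3, 0]
    - [0, 0, -4, 0]
    - [0, 0, -5, 0]
    - [0, 0, -3, 0]

```text
clock: 24.9
position: [0.5217, -0.2353, 0.2506]
orientation: [0.001, 0.997, 0.073, 0.002]
force: [0.1, -0.4, 0.2]
finger_gap: 0.0854
grip_force: 0.0
```

Emit:
servo_tool:
  commands:
    - [-4, 0, 0, 0]
    - [-4, 0, 0, 0]
    - [-3, 0, 0, 0]
    - [0, 0, 0, 0]

```text
clock: 25.4
position: [0.4093, -0.2519, 0.2472]
orientation: [0.0, 0.997, 0.071, -0.0]
force: [0.4, -0.1, -0.4]
finger_gap: 0.0853
grip_force: 0.0
```

Run:
```python
from h import *
im,d=vision.get_image("scene");P=cloud("scene",d); s=robot.observe(); print(s["clock"],s["position"],s["force"],s["finger_gap"])
S=np.load("scene.npz");Q=cloud("scene",S["d"])
for n,C in(("before",Q),("now",P)):
    m=np.zeros(d.shape,bool);m[120:205,270:325]=1;m&=(C[...,2]>.09)&(C[...,2]<.16);X=C[m];print(n,len(X),X.mean(0).round(4),X.min(0).round(3),X.max(0).round(3))
m=(P[...,2]>.07)&(P[...,2]<.125)&(abs(P[...,0]-.537)<.015)&(abs(P[...,1]+.008)<.015);X=P[m];print("pin",len(X),X.mean(0),np.percentile(X[:,2],95))
df=cv2.absdiff(im,S["im"]).max(-1)
k,l,st,c=cv2.connectedComponentsWithStats((df>50).astype(np.uint8))
print([st[i].tolist() for i in range(1,k) if st[i,4]>25])
cv2.imwrite("pics/end.png",im[:,:,::-1])
```

```text
25.45 [ 0.41115351 -0.25125913  0.24741988] [ 0.07450843 -0.13100371  0.29508317] 0.0855121257413393
before 348 [ 0.5196 -0.2271  0.1187] [ 0.506 -0.256  0.09 ] [ 0.53  -0.207  0.141]
now 343 [ 0.5172 -0.2301  0.119 ] [ 0.504 -0.256  0.09 ] [ 0.527 -0.209  0.141]
pin 115 [ 0.53807824 -0.00477759  0.09208549] 0.1077013684280415
[[306, 0, 64, 77, 2462], [580, 0, 16, 8, 91], [607, 0, 17, 14, 193], [551, 8, 14, 20, 195], [586, 13, 19, 10, 129], [607, 19, 10, 8, 47], [561, 29, 31, 8, 83], [540, 31, 13, 17, 133], [582, 34, 11, 3, 27], [599, 35, 14, 14, 93], [611, 40, 14, 28, 214], [285, 63, 24, 20, 239], [555, 69, 7, 17, 78], [293, 83, 132, 42, 1433], [594, 89, 13, 19, 71], [435, 122, 22, 10, 80], [354, 126, 69, 15, 710], [297, 130, 43, 35, 643], [282, 132, 8, 16, 88], [463, 134, 19, 10, 29], [467, 158, 9, 7, 39], [340, 204, 9, 10, 68], [336, 215, 9, 12, 63], [397, 288, 20, 29, 175]]
```

```bash
python3 -c "
from cell import robot
print(robot.sign_off())"
```

```text
the job is handed in; nothing more can be done
None
```

The pin is in the nest on its depth stop, about 47 mm proud, after about a second's hold at roughly 10–13 N (highest push read about 18 N); the tongs are back upright in their stand, and I handed the job in at 25 s with nothing else seen to have moved.

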